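# Fit the brake ring nut to the tape-roll stand

## Task

The tape-roll stand needs its brake set. Pick the loose ring nut off the bench, start it level on the stand's threaded spindle and screw it down clockwise until you feel it meet the brake spring, then give it a quarter turn more and let go. Do not wind the spring solid, and leave the other things on the bench where they are.

Things in the scene. Friction and masses are not known exactly. Their poses are not given: they have to be found in the camera images.
- ring_nut: loose dark steel ring nut, 32 mm tall, 50 mm across its twelve flats (one faces its own +x, then every 30 degrees), bore 34 mm, 27 mm between the thread lugs inside; 0.11 to 0.18 kg. Origin: centre of its underside; z up its axis. Right-hand thread: clockwise from above drives it down 20 mm a turn; 1.5 mm end play; it stays where it is left. It lies right way up, lugs low in the bore.
- roll_stand: fixed stand: grey base 130 x 130 x 14 mm with one guide pin, spindle upright on the origin's axis (origin: centre of the base's underside, on the bench; z up). Round the spindle sit a 98 mm roll of tape, a disc, a coil spring and on top a 49 mm dark spring cup that the nut presses on. The cup's top is 84 to 96 mm above the bench, set differently each time and not measured. Spring: 7 N at first touch, then 2 N per mm, solid after 8 mm.
- spindle_tip (a point): top of the spindle's rounded nose, 129 mm above the bench, on its axis. Plain nose 25.6 mm thick; the two-start thread, 33 mm over its ridges, begins 19 mm below this point. A nut lowered over the nose comes to rest with its underside 19 to 30 mm below this point, depending on how it is turned, and is in the thread from there on: it goes lower only when turned.
- driver: blue-handled screwdriver, 170 mm long, lying on the bench nearest the robot; bystander; origin at the centre of its underside
- staples: small red staple box, 50 x 85 x 30 mm; bystander; origin at the centre of its underside
- clamp: spring clamp with orange grips, 71 x 160 x 19 mm, lying flat; bystander; origin at the centre of its underside
- glue: white glue bottle with a pointed blue cap, 46 mm wide, 130 mm tall, standing; bystander; origin at the centre of its underside
- carton: small brown carton with a paper label, 70 x 100 x 60 mm; bystander; origin at the centre of its underside
- measure: yellow tape measure, 38 x 72 x 68 mm, standing; bystander; origin at the centre of its underside
- blades: small blue box, 30 x 75 x 20 mm; bystander; origin at the centre of its underside
There are look-alikes about, which are no part of the job. Of the things like the ring_nut, leave any that is blue; of the rest the smaller one is meant.

How it is judged:
By the outcome, as a careful person would: the job done as asked, in the order asked, and still so for the second after the job is handed in, with the robot touching nothing.
It also fails if it takes over 72 s, if anything falls off the work surface, if the arm or the gripper's body presses on something with over 40 N, if the wrist force passes 120 N, or if a joint passes its speed limit or range.

## Robot

A 6-joint arm with a two-finger parallel gripper is mounted at the origin on the work surface; the furniture and walls round the work are solid. World frame = base frame: x ahead of the robot, y to its left, z up, the work surface at z = 0. Lengths are in m, angles in degrees, forces in N, time in s.
With the tool pointing down it reaches from about 0.325 to 0.85 m from the base axis. Payload 15.5 kg.
Tool frame: the origin (TCP) lies midway between the tips of the shut fingers; the grasp point (between the pads) lies 19 mm behind it; y points along the fingers, x is the direction in which the jaws open and shut, and the axes are right-handed (so a half turn about y gives the same grasp; the last joint's range is limited). The gripper opens to 91 mm and grips with 3 to 60 N. Pads are 32 mm wide; open, the fingers measure 118 mm over their backs; the gripper's body (76 mm by 178 mm) begins 60 mm behind the grasp point.
Start: joints at [-80.644, 28.281, 77.091, -0, 74.628, -5.472], TCP at [0.16, -0.604, 0.214] pointing down, gripper open.
Joint ranges: [-166.48, 166.48], [-47.26, 123.95], [12.59, 153.08], [-70.14, 250.14], [6.76, 159.57], [-176.63, 176.63]. Speed limits (degrees/s): [108.29, 108.29, 147.25, 172.46, 172.46, 172.46].

## Interface

Orientations are given as a 3x3 rotation matrix whose columns are the frame's x, y, z axes.
In Python, from bench import ctrl gives the robot as it stands. The module is installed in compiled form; this text tells all that it offers. Calls block until the motion is done:
- ctrl.goto(position, orientation): joint-space move of the TCP to a pose.
- ctrl.move_l(position, vel=0.15, ori=None, contact_N=None): straight line of the TCP; ori=None keeps the orientation; vel is the mean speed in m/s. With contact_N (N) it stops when the force on the tool has changed by that much, and returns True; else False.
- ctrl.movej(angles): joint-space move.
- ctrl.command_gripper(opening): opening from 0.0 (shut) to 1.0 (fully open); the grip force is fixed at half the most; returns when the fingers have stopped.
- ctrl.sleep(seconds).
- ctrl.ik(position, orientation): joint angles nearest the present ones, or None.
- ctrl.read_camera(name): name is "side" or "top"; returns the picture (384x512x3 uint8, blue, green, red); there is no depth.
- ctrl.camera_params(name): a dict with "fx", "fy", "cx", "cy" (pixels), "D" ([k1, k2, p1, p2, k3] as OpenCV has them; the pictures are not rectified), "pose" (4x4, takes a point from camera to world coordinates). Camera axes: x right, y up, looking along -z (the intrinsics and any distortion apply to the point x, -y, -z); pixel columns grow to the right and rows downward; lengths in m; the calibration is good to about 2 mm. A picture is of the moment at which its call begins. camera_params takes no time and is no camera call.
A pose or a line that the arm cannot do raises ctrl.MotionError and nothing moves.
- ctrl.sign_off(): hands the job in, once; it reports no verdict.
Readings, each from a call of its own:
- ctrl.current_t(): time.
- ctrl.current_q(): joint angles.
- ctrl.current_dq(): joint speeds.
- ctrl.current_effort(): joint torques, N m.
- ctrl.current_tool_pos(): TCP position.
- ctrl.current_eef_rot(): TCP orientation.
- ctrl.current_contact_force(): force on the tool from outside, world axes, zero at the start.
- ctrl.current_wrist_torque(): the same for the moment, N m.
- ctrl.current_grip_width(): opening from 0.0 (shut) to 1.0 (fully open).
Only numpy, scipy, OpenCV 4.12 (cv2) and the standard library are available. Lean on these libraries where they do the work, as an engineer would, in place of code of your own. Each camera call takes 0.05 s, during which the arm holds its last target. There are 200 camera calls.

## Working session

There is one attempt and no reset: what is moved stays moved. The work goes in short steps, each a Python script; the robot and the scene stay as the last script left them, time stands still between calls to the robot, and variables do not carry over. Pictures are saved under pics/ and viewed, about 8 in all and at most 12, crops included, and the job is handed in when it is done.

```bash
mkdir -p pics; python3 - <<'E'
from bench import ctrl
import cv2,numpy as np
np.set_printoptions(precision=4,suppress=True)
for n in("top","side"):
    cv2.imwrite(f"pics/{n}0.png",cv2.resize(ctrl.read_camera(n),(768,576),interpolation=cv2.INTER_CUBIC))
    print(n,ctrl.camera_params(n))
print(ctrl.current_eef_rot(),ctrl.current_t())
E
```

```text
top {'fx': 382.4598828528807, 'fy': 382.4598828528807, 'cx': 249.17624914607765, 'cy': 197.84690678315448, 'D': array([-0.0721,  0.    ,  0.    ,  0.    ,  0.    ]), 'pose': array([[-0.0103,  0.992 , -0.1256,  0.4704],
       [-0.9999, -0.0108, -0.0031,  0.0515],
       [-0.0045,  0.1256,  0.9921,  1.0941],
       [ 0.    ,  0.    ,  0.    ,  1.    ]])}
side {'fx': 409.9795828263148, 'fy': 409.9795828263148, 'cx': 253.015775619733, 'cy': 200.71490855889013, 'D': array([-0.1322,  0.    ,  0.    ,  0.    ,  0.    ]), 'pose': array([[ 0.9284, -0.2071,  0.3084,  0.9213],
       [ 0.3711,  0.5544, -0.745 , -0.8151],
       [-0.0166,  0.8061,  0.5916,  0.7891],
       [ 0.    ,  0.    ,  0.    ,  1.    ]])}
[[ 0.2559 -0.0002  0.9667]
 [-0.9667  0.0011  0.2559]
 [-0.0011 -1.      0.0001]] 0.1
```

View pics/top0.png

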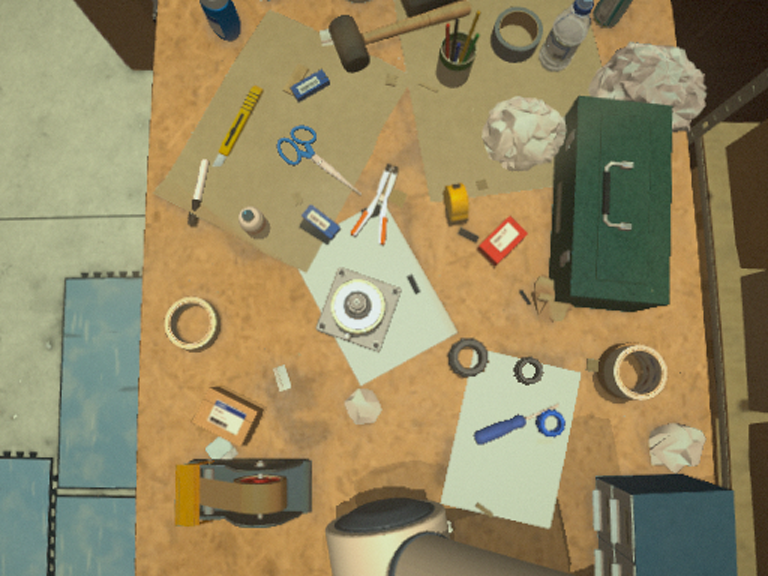

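View pics/side0.png

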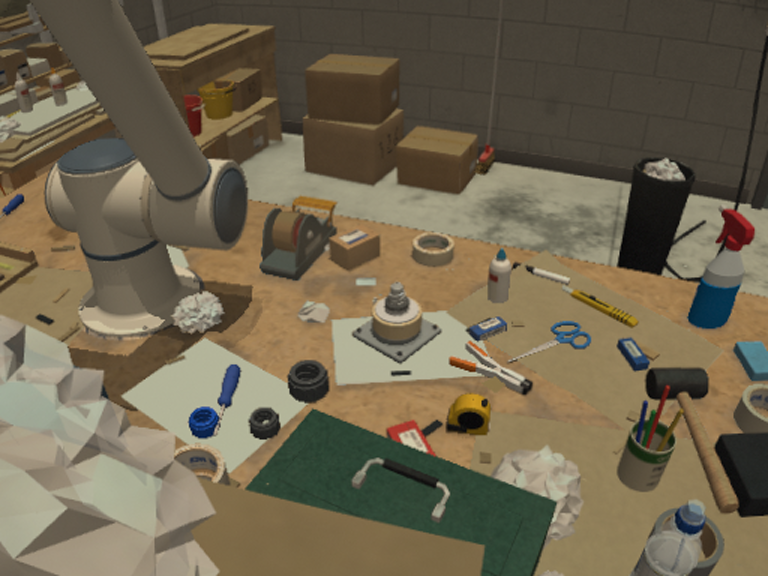

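Top view (in the 768-px picture): candidates are the larger dark nut (468,357), the smaller dark nut (528,370) and the blue nut (551,423). The smaller dark one fits, since blue is excluded and the smaller of the rest is meant. The stand is at (358,300). I'll confirm with enlarged crops.

```bash
cat > h.py <<'E'
from bench import ctrl
import cv2,numpy as np
np.set_printoptions(precision=4,suppress=True)
F=np.diag([1,-1,-1.])
def cam(n):
    p=ctrl.camera_params(n);K=np.array([[p['fx'],0,p['cx']],[0,p['fy'],p['cy']],[0,0,1.]])
    T=p['pose'];return K,p['D'],T[:3,:3]@F,T[:3,3]
def proj(n,P):
    K,D,R,t=cam(n);r=R.T
    return cv2.projectPoints(np.array(P,float).reshape(-1,1,3),cv2.Rodrigues(r)[0],-r@t,K,D)[0].reshape(-1,2)
def ray(n,uv):
    K,D,R,t=cam(n);x=cv2.undistortPoints(np.array([[uv]],float),K,D).ravel()
    return t,R@np.array([x[0],x[1],1.])
def onz(n,uv,z):
    t,d=ray(n,uv);return t+d*(z-t[2])/d[2]
def crop(img,x,y,w,h,s):
    return cv2.resize(img[y:y+h,x:x+w],None,fx=s,fy=s,interpolation=cv2.INTER_CUBIC)
E
python3 - <<'E'
from h import *
a=ctrl.read_camera("top");b=ctrl.read_camera("side")
w,h=66,50
t=lambda im,x,y:crop(im,x-w//2,y-h//2,w,h,6)
cv2.imwrite("pics/c1.png",np.vstack([np.hstack([t(a,352,247),t(a,238,202)]),np.hstack([t(b,176,282),t(b,264,205)])]))
E
```

```text
(no output)
```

View pics/c1.png

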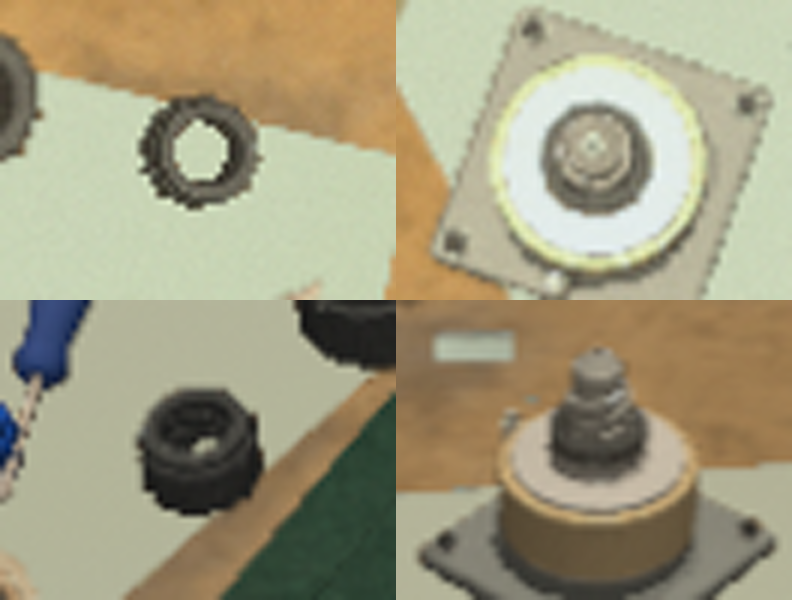

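```bash
python3 - <<'E'
from h import *
from scipy.optimize import minimize, least_squares
def px(cx,cy,x,y): return np.array([(x+.5)/6-.5+cx-33,(y+.5)/6-.5+cy-25])
# tip
ut=px(238,202,196,147);us=px(264,205,202,50)
print("tip top@.129",onz("top",ut,.129),"side@.129",onz("side",us,.129))
f=lambda P:np.r_[proj("top",P)[0]-ut,proj("side",P)[0]-us]
r=least_squares(f,[.5,0,.129],x_scale=.01);print("tri",r.x,f(r.x))
# base bounded by visible corners z=.014 in top; cup circle
for n,x,y in(("tl",525,8),("tr",772,95),("l",432,250)): print(n,onz("top",px(238,202,x-396,y),.014))
c=px(238,202,596-396,158);print("cup centre @.09",onz("top",c,.09),"roll",onz("top",px(238,202,597-396,162),.06))
# nut: silhouette hull fit
for n,cx,cy in(("top",352,247),("side",176,282)):
    im=ctrl.read_camera(n);g=im.max(2)<100
    m=np.zeros(g.shape,np.uint8)
    lab=cv2.connectedComponents(g.astype(np.uint8))[1]
    sub=lab[cy-12:cy+13,cx-12:cx+13];L=np.bincount(sub[sub>0]).argmax()
    cs=max(cv2.findContours((lab==L).astype(np.uint8),cv2.RETR_EXTERNAL,cv2.CHAIN_APPROX_NONE)[0],key=cv2.contourArea)
    cv2.fillPoly(m,[cs],1);ys,xs=np.where(m);print(n,"bbox",xs.min(),xs.max(),ys.min(),ys.max())
    S=8;M=cv2.resize(m,None,fx=S,fy=S,interpolation=cv2.INTER_NEAREST)
    th=np.linspace(0,2*np.pi,60);ring=np.c_[np.cos(th),np.sin(th)]*.0255
    def cost(p):
        P=np.vstack([np.c_[ring+p,np.full(60,z)] for z in(0,.032)])
        h=cv2.convexHull(((proj(n,P)+.5)*S).astype(np.int32))
        q=np.zeros_like(M);cv2.fillPoly(q,[h],1);return 1-(q&M).sum()/(q|M).sum()
    p0=onz(n,[xs.mean(),ys.mean()],.016)[:2]
    r=minimize(cost,p0,method="Nelder-Mead",options=dict(initial_simplex=[p0,p0+[.004,0],p0+[0,.004]]))
    print(n,p0,r.x,r.fun)
E
```

```text
tip top@.129 [0.5846 0.085  0.129 ] side@.129 [0.5843 0.0844 0.129 ]
tri [0.5844 0.0849 0.1288] [ 0.0391  0.0811  0.0996 -0.0148]
tl [0.6654 0.1206 0.014 ]
tr [0.6221 0.0032 0.014 ]
l [0.5501 0.1648 0.014 ]
cup centre @.09 [0.5843 0.0846 0.09  ] roll [0.5859 0.0851 0.06  ]
top bbox 343 355 238 256
top [ 0.4648 -0.2186] [ 0.4654 -0.2277] 0.7634211568938194
side bbox 166 186 272 292
side [ 0.4647 -0.2342] [ 0.4627 -0.2317] 0.16643351355438774
```

```bash
cat >> h.py <<'E'
def R(th):
    c,s=np.cos(np.radians(th)),np.sin(np.radians(th));return np.array([[c,0,-s],[s,0,c],[0,-1,0.]])
def st(m=""):
    r=ctrl.current_eef_rot();print(m,"t",round(ctrl.current_t(),2),"p",ctrl.current_tool_pos(),"q6",round(ctrl.current_q()[5],1),"yaw",round(float(np.degrees(np.arctan2(r[1,0],r[0,0]))),1),"F",np.round(ctrl.current_contact_force(),1),"M",np.round(ctrl.current_wrist_torque(),2),"w",round(ctrl.current_grip_width()*91,1))
E
python3 - <<'E'
from h import *
from scipy.optimize import least_squares
# bbox fit in top view (read off the crop)
bb=(np.array([141,258,95,208])+.5)/6-.5+np.array([319,319,222,222])
th=np.linspace(0,2*np.pi,90);ring=np.c_[np.cos(th),np.sin(th)]*.0255
def f(p):
    uv=proj("top",np.vstack([np.c_[ring+p,np.full(90,z)] for z in(0,.032)]))
    return np.r_[uv[:,0].min(),uv[:,0].max(),uv[:,1].min(),uv[:,1].max()]-bb
r=least_squares(f,[.463,-.232],x_scale=.01,diff_step=1e-4);print("nut top",r.x,f(r.x))
p=(r.x+[.4627,-.2317])/2;print(p);np.save("nut.npy",p)
st()
ctrl.goto([.16,-.604,.40],ctrl.current_eef_rot());st()
ctrl.goto([*p,.25],R(100));st()
ctrl.command_gripper(0.75);st()
cv2.imwrite("pics/hov.png",np.hstack([crop(ctrl.read_camera("top"),270,170,130,180,3),crop(ctrl.read_camera("side"),90,180,130,180,3)]))
print(ctrl.current_q())
E
```

```text
nut top [ 0.465  -0.2317] [-0.7331  0.7157  0.156  -0.1586]
[ 0.4639 -0.2317]
 t 0.3 p [ 0.1599 -0.604   0.2137] q6 -5.5 yaw -75.2 F [-1.3 -0.7 -0.4] M [ 0.   -0.05  0.01] w 91.0
 t 1.07 p [ 0.16   -0.6038  0.3995] q6 -5.5 yaw -75.2 F [ 0.4 -0.9 -1. ] M [ 0.02  0.02 -0.02] w 91.4
 t 3.07 p [ 0.4638 -0.2322  0.25  ] q6 -133.1 yaw 99.9 F [-0.4  0.3 -0.3] M [ 0.12 -0.19  0.02] w 90.6
 t 3.61 p [ 0.4638 -0.2317  0.25  ] q6 -133.1 yaw 100.0 F [-0.8  0.1 -0.5] M [ 0.13 -0.14 -0.01] w 68.3
[ -33.142    17.5968   89.0087    0.0001   73.3981 -133.1393]
```

View pics/hov.png

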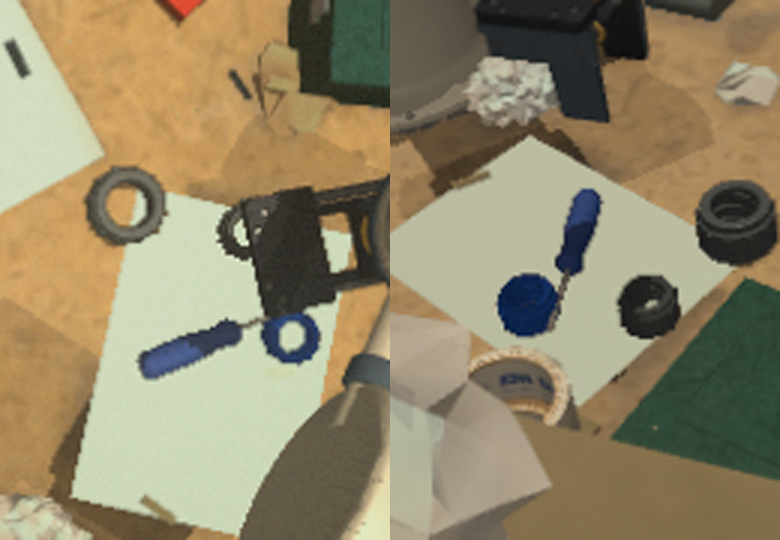

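Top crop: the small dark nut at (238,230), partly under the gripper, with the blue one at (290,338) and the larger at (127,205). Side crop: our nut at (650,305). This confirms the target, so I'll do a centring grip, rotate 90° and grip again.

```bash
python3 - <<'E'
from h import *
p=np.load("nut.npy")
ctrl.goto([*p,.07],R(10))
print(ctrl.move_l([*p,.004],vel=.06,contact_N=8));st("down")
ctrl.command_gripper(0.3);st("grip1")
ctrl.command_gripper(0.75)
ctrl.move_l([*p,.004],ori=R(100));st("rot")
ctrl.command_gripper(0.3);st("grip2")
ctrl.move_l([*p,.06],vel=.15);st("lift")
E
```

```text
False
down t 6.42 p [ 0.4641 -0.2318  0.0043] q6 -43.1 yaw 10.0 F [-0.1  0.8  0.1] M [-0.02 -0.08  0.02] w 68.3
grip1 t 6.84 p [ 0.464  -0.2318  0.0042] q6 -43.1 yaw 10.0 F [-0.4 -0.3  4.7] M [ 0.07 -0.03 -0.06] w 50.0
rot t 9.04 p [ 0.4639 -0.2317  0.004 ] q6 -133.1 yaw 100.0 F [-0.7 -0.2  0.8] M [ 0.12 -0.1   0.01] w 68.1
grip2 t 9.47 p [ 0.4639 -0.2317  0.004 ] q6 -133.1 yaw 100.0 F [-0.7 -0.7 -0.2] M [ 0.14 -0.19 -0.01] w 50.1
lift t 9.99 p [ 0.4638 -0.2316  0.0597] q6 -133.1 yaw 100.0 F [-0.3  0.1 -1.4] M [ 0.17 -0.08 -0.02] w 49.9
```

```bash
python3 - <<'E'
from h import *
T=np.array([.5844,.0849])
ctrl.move_l([.4639,-.2317,.22],vel=.25)
q=ctrl.ik([*T,.22],R(170));print(q)
ctrl.goto([*T,.22],R(170));st("hov")
ctrl.move_l([*T,.150],vel=.15);st("above")
cv2.imwrite("pics/ab.png",np.hstack([crop(ctrl.read_camera("top"),190,150,100,130,4),crop(ctrl.read_camera("side"),215,130,100,130,4)]))
E
```

```text
[   2.4735   25.1577   81.6688    0.       73.1735 -167.5265]
hov t 12.07 p [0.5842 0.0838 0.2197] q6 -167.5 yaw 169.9 F [-0.4  0.3 -0.9] M [ 0.14 -0.04 -0.09] w 49.9
above t 12.68 p [0.5848 0.0843 0.1506] q6 -167.5 yaw 169.9 F [ 0.5 -0.6 -1.5] M [ 0.21 -0.06 -0.01] w 49.9
```

View pics/ab.png

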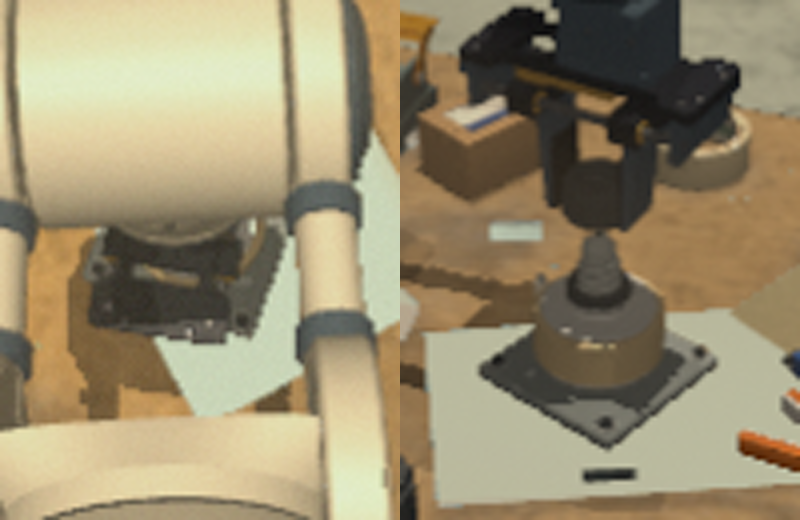

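The side crop shows the nut, at (597,195), held level between the fingers right above the spindle nose at (598,238). Now I'll lower it by feel.

```bash
python3 - <<'E'
from h import *
T=np.array([.5844,.0849])
st()
r=ctrl.move_l([*T,.098],vel=.03,contact_N=6);st(r)
E
```

```text
t 12.78 p [0.5852 0.0846 0.1512] q6 -167.5 yaw 170.0 F [ 0.9 -1.2 -1.3] M [ 0.15 -0.03 -0.01] w 50.1
True t 14.04 p [0.5844 0.0849 0.1082] q6 -167.5 yaw 170.0 F [-1.3  0.   8.6] M [ 0.17  0.14 -0.01] w 50.0
```

The underside rests about 25 mm below the tip, inside the 19–30 mm band, with little side force, so it is in the thread. Now to turn clockwise along the helix.

```bash
cat >> h.py <<'E'
T=np.array([.5844,.0849])
def turn(yaw,z):
    """helix point: TCP on spindle axis at commanded yaw (unwrapped) and z"""
    q=np.array(ctrl.ik([*T,z],R(yaw)));q[5]=q[0]-yaw;ctrl.movej(q)
E
python3 - <<'E'
from h import *
ctrl.move_l([*T,.1088],vel=.03);st("relax")
for k in range(1,5):
    turn(170-30*k,.1088-.02/12*k);st(k)
E
```

```text
relax t 14.29 p [0.5844 0.0849 0.1087] q6 -167.5 yaw 170.0 F [ 0.9  0.2 -0.9] M [ 0.15 -0.16 -0.03] w 50.3
1 t 14.88 p [0.5844 0.0849 0.107 ] q6 -137.7 yaw 140.2 F [ 0.3 -0.1 -0.7] M [ 0.14 -0.11  0.02] w 50.0
2 t 15.46 p [0.5844 0.0849 0.1055] q6 -107.8 yaw 110.3 F [-0.   0.1 -1.2] M [ 0.18 -0.17 -0.02] w 49.6
3 t 16.04 p [0.5844 0.0849 0.1038] q6 -77.8 yaw 80.3 F [ 0.6  0.5 -0.5] M [ 0.09 -0.13 -0.01] w 49.8
4 t 16.62 p [0.5844 0.0849 0.1022] q6 -47.8 yaw 50.3 F [-0.7  0.  -0.7] M [ 0.01 -0.16 -0.02] w 50.0
```

```bash
python3 - <<'E'
from h import *
z0=.1088
yaw=50
while yaw>-165:
    yaw-=10;turn(yaw,z0-.02*(170-yaw)/360)
    f=np.mean([ctrl.current_contact_force()[2] for _ in range(3)]);m=ctrl.current_wrist_torque()[2]
    print(yaw,round(ctrl.current_tool_pos()[2],4),np.round(f,1),round(m,2))
    if f>3: break
st()
E
```

```text
40 0.1016 -1.1 -0.04
30 0.101 -1.0 -0.01
20 0.1005 -1.7 0.02
10 0.1 -0.4 -0.0
0 0.0994 -1.1 0.03
-10 0.0988 -1.2 -0.04
-20 0.0983 -2.4 -0.05
-30 0.0977 -1.0 0.03
-40 0.0971 -0.5 -0.02
-50 0.0966 -0.8 0.0
-60 0.0961 -1.1 -0.02
-70 0.0955 -1.3 0.04
-80 0.0949 -1.3 0.01
-90 0.0944 -0.2 0.05
-100 0.0938 -1.8 0.05
-110 0.0932 -1.0 -0.04
-120 0.0927 -1.1 -0.0
-130 0.0921 -1.3 -0.01
-140 0.0916 -0.7 -0.01
-150 0.0911 -1.3 0.03
-160 0.0906 0.8 -0.01
-170 0.0904 5.7 -0.05
 t 23.04 p [0.5848 0.0849 0.0904] q6 172.1 yaw -169.6 F [-0.6 -0.7  5.7] M [ 0.06  0.06 -0.05] w 49.9
```

Felt contact between yaw -157 and -170: Fz rose from -1 to 5.7 N with the underside at about 86.5 mm, which is within the 84–96 mm range. The wrist is near its limit, so I'll regrip 120° back and then give the quarter turn, measured from about -160.

```bash
python3 - <<'E'
from h import *
z0=.1088;zz=lambda y:z0-.02*(170-y)/360
st("before")
ctrl.command_gripper(0.75);st("open")
turn(-50,zz(-170));st("back")
ctrl.command_gripper(0.3);st("regrip")
for y in (-60,-70,-80,-90,-100,-110,-120,-130,-134):
    turn(y,zz(y-120));print(y-120,round(ctrl.current_tool_pos()[2],4),np.round(ctrl.current_contact_force(),1),round(ctrl.current_wrist_torque()[2],2))
st("end")
E
```

```text
before t 23.04 p [0.5848 0.0849 0.0904] q6 172.1 yaw -169.6 F [-0.6 -0.7  5.7] M [ 0.06  0.06 -0.05] w 49.9
open t 23.52 p [0.5844 0.0849 0.0899] q6 172.4 yaw -170.0 F [-0.  -0.1 -1. ] M [ 0.14 -0.02 -0.01] w 68.1
back t 25.42 p [0.5844 0.0849 0.0899] q6 52.5 yaw -50.0 F [-0.7 -0.  -0.9] M [-0.04 -0.05  0.  ] w 68.2
regrip t 25.84 p [0.5844 0.0849 0.0899] q6 52.5 yaw -50.0 F [ 0.1 -0.4  0.6] M [-0.07 -0.04 -0.03] w 49.7
-180 0.0897 [-0.7 -0.7  5.3] -0.12
-190 0.0893 [-1.4 -0.1  6.4] -0.1
-200 0.0888 [-1.   0.9  5.9] -0.09
-210 0.0883 [1.2 0.5 7.2] -0.14
-220 0.0877 [-0.3 -0.   7.9] -0.12
-230 0.0872 [-0.7  1.1  8.6] -0.17
-240 0.0866 [-0.7 -1.   8.4] -0.16
-250 0.0861 [-0.3  0.8  8.1] -0.2
-254 0.0859 [0.4 0.5 9.9] -0.09
end t 28.43 p [0.5849 0.085  0.0859] q6 136.5 yaw -134.0 F [0.4 0.5 9.9] M [ 0.14  0.21 -0.09] w 50.5
```

```bash
python3 - <<'E'
from h import *
ctrl.command_gripper(0.8);st("open")
ctrl.move_l([*T,.25],vel=.15);st("up")
ctrl.goto([.42,-.05,.35],R(-100));st("away")
cv2.imwrite("pics/fin.png",np.hstack([crop(ctrl.read_camera("top"),205,170,65,65,6),crop(ctrl.read_camera("side"),232,168,65,65,6)]))
E
```

```text
open t 28.97 p [0.5843 0.0849 0.0852] q6 136.5 yaw -134.0 F [-1.   0.3 -0.8] M [0.07 0.   0.05] w 72.9
up t 30.22 p [0.5839 0.0849 0.2491] q6 136.5 yaw -134.0 F [-0.   0.4 -0.1] M [ 0.07 -0.02 -0.02] w 73.0
away t 31.15 p [ 0.4205 -0.0498  0.3495] q6 85.2 yaw -100.1 F [ 0.1 -0.5 -0.3] M [ 0.08 -0.01  0.02] w 72.6
```

View pics/fin.png

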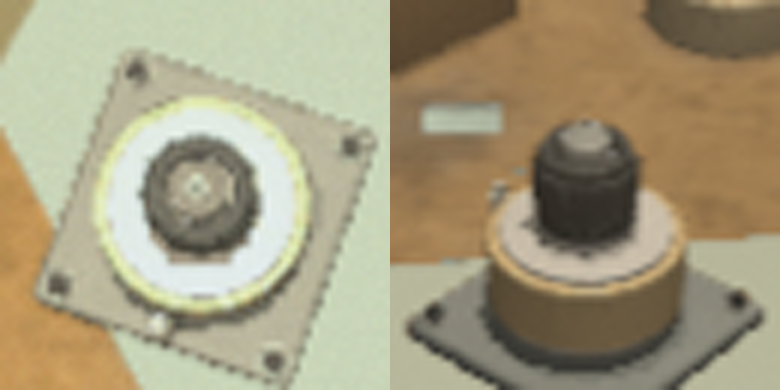

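```bash
python3 - <<'E'
from h import *
ctrl.sign_off();st()
E
```

```text
the job is handed in; nothing more can be done
the job is handed in; nothing more can be done
```

The ring nut is on the spindle, screwed down to the brake spring plus about a quarter turn. I let go and handed the job in at about 31 s of the 72 s allowed.

- **Pick:** I took the smaller dark nut and left the blue and the larger ones. I gripped it twice at right angles to centre it. The jaws read 50.0 mm, so they were on the flats.
- **Start:** It came to rest with its underside about 25 mm below the spindle tip, inside the 19–30 mm band, with only about 1 N of side force.
- **Run down:** After about 330–340° clockwise the upward force rose from about -1 N to 5.7 N. The underside was then at about 86 mm, within the cup's 84–96 mm range. The wrist was near its limit, so I regripped 120° back.
- **Quarter turn:** I turned it another 84° from where the force was clear, which is about 95° from where it began to rise. That is roughly 4–5 mm of spring travel, short of the 8 mm where it goes solid.
- **Last look:** The final pictures show the nut level on the stand, with the spindle nose showing through and the gripper well away.

**Less sure:**
- The felt force rose only to 9.9 N, where the spring alone should give about 15 N. I put the difference down to the thread carrying part of the load.
- I did not measure the nut's final height from the pictures.
- I did not check the other things on the bench in a last full picture. I felt no contact with any of them.

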